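Flip the toggle latch and open the gouge chest

ROBOT

A 6-joint arm with a two-finger parallel gripper is mounted at the origin on the work surface. World frame = base frame: x ahead of the robot, y to its left, z up, the work surface at z = 0. Lengths are in m, angles in rad, forces in N, time in s.
With the tool pointing down it reaches from about 0.325 to 0.775 m from the base axis. Payload 9.3 kg.
Tool frame: the origin (TCP) lies midway between the tips of the shut fingers; the grasp point (between the pads) lies 19 mm behind it; z points along the fingers, y is the line along which they close (so a half turn about z gives the same grasp; the last joint's range is limited). The gripper opens to 85 mm and grips with 20 to 120 N. Pads are 22 mm wide; open, the fingers measure 114 mm over their backs; the gripper's body (76 mm by 85 mm) begins 54 mm behind the grasp point. The pads swing forward as they close: fully open they stand 13 mm farther back than shut.
Start: joints at [-1.384, 0.259, 0.021, 1.334, 0, 1.418], TCP at [0.183, -0.519, 0.231] pointing down, gripper open.
Joint ranges: [-3.04, 3.04], [-0.91, 1.82], [-1.04, 1.36], [-1.92, 1.95], [-1.52, 1.45], [-3.14, 3.14]. Speed limits (rad/s): [2.22, 2.22, 2.79, 3.14, 3.14, 3.14].

INTERFACE

Orientations are given as a rotation vector (axis times angle).
In Python, from rig import move_to, move_linear, move_joints, command_gripper, pause, ik, state, grab_frame, IKError, sign_off gives the robot as it stands. Calls block until the motion is done:
- move_to(position, orientation): joint-space move of the TCP to a pose.
- move_linear(position, rot=None, max_speed=0.15, stop_force=None): straight line of the TCP; rot=None keeps the orientation; max_speed is the mean speed in m/s. With stop_force (N) it stops when the force on the tool has changed by that much, and returns True; else False.
- move_joints(angles): joint-space move.
- command_gripper(opening, f_grip=None): finger opening in m; f_grip is the grip in N (None keeps the last); returns when the fingers have stopped.
- pause(seconds).
- ik(position, orientation): joint angles nearest the present ones, or None.
- state(): the state.
- grab_frame(name): name is "side" or "top" or "wrist"; returns a dict with "color" (480x640x3 uint8, red, green, blue), "z_map" (480x640 float32, m along the optical axis (not along the pixel's ray), 0 where there is no reading), "K" (3x3 intrinsics, pixels), "k1" (the pictures are not rectified: a ray, as slopes to the right and down, at radius r is drawn at 1 + k1 r^2 times it, then the intrinsics apply), "camera_from_world" (4x4, takes a point from world to camera coordinates). Camera axes: x right, y up, looking along -z (the intrinsics and any distortion apply to the point x, -y, -z); pixel columns grow to the right and rows downward; lengths in m; the calibration is good to about 2 mm. A picture is of the moment at which its call begins.
A pose or a line that the arm cannot do raises IKError and nothing moves.
- sign_off(): hands the job in; it is judged then, once.
The state is a dict: "time": time; "joint_positions": joint angles; "qd": joint speeds; "joint_efforts": joint torques, N m; "position": TCP position; "tool_rot": TCP orientation; "ft_force": force on the tool from outside, world axes, zero at the start; "ft_torque": the same for the moment, N m; "gripper_width": finger opening in m; "finger_force": force on a finger pad.
Only numpy, scipy, OpenCV 4.12 (cv2) and the standard library are available. Lean on these libraries where they do the work, as an engineer would, in place of code of your own. Each camera call takes 0.05 s, during which the arm holds its last target. There are 200 camera calls.

TASK

Open the carver's tool chest: flip the toggle latch on its front fully open until its lever stands up by itself, then lift the lid and lay it back against its stop so that it stays open. Do not let the lid slam, and do not disturb the mallet, the cup and the tin beside the chest.

Things in the scene. Friction and masses are not known exactly. Their poses are not given: they have to be found in the camera images.
- chest: dark wooden chest fixed to the bench, box 130 deep (x) x 340 wide (y) x 110 mm high without the lid. Origin: centre of its underside, on the bench; z up, x from its front (latch side, facing roughly +y) to its back (hinges). A steel latch bracket 56 mm wide stands out of mid-front to x -135, top at z 55 mm; beside it, the space under the lid's lip is free down to the bench.
- lever_pivot (a point): the fixed pivot axis (along the chest's y) of the latch lever, at chest x -105, y 0, z 92 mm. Axes as the chest's.
- lever_grip (a point): centre of the lever's black cross-bar grip, a round bar 16 mm thick, 64 mm wide along the chest's y, 95 mm from the pivot on a flat steel stem 14 wide, 7 mm thick. Closed, the lever lies level and points to the chest's -x, grip at chest x -200, y 0, z 92 mm, beyond the bracket, with free space beneath it down to the bench.
- lever (a joint): latch lever angle, rad: 0 closed and level, grows as the grip swings up and over towards the lid, 1.6 upright (stop). Over-centre spring: some 10 N upwards at the grip starts it, resistance fades to nothing near 0.35; before that it snaps shut if let go, beyond 0.5 it goes on by itself to the stop. Until it is open its wire bail holds the catch on the lid's front edge and the lid cannot lift.
- lid_hinge (a point): middle of the lid's hinge axis (along the chest's y) at the back top edge: chest x 65, y 0, z 110 mm. Turns with the lid.
- lip_mid (a point): middle of the lid's lower front edge, 150 mm from the hinge axis; shut, at chest x -85, y 0, z 110 mm. The lid is a wooden board 150 x 340 x 16 mm, 0.4 to 0.8 kg; its front lip overhangs the chest's front wall by 20 mm along the whole width. A steel catch 20 mm wide stands 25 mm out of its middle. 2 to 4 N upwards at the lip lifts it.
- lid (a joint): lid angle, rad: 0 = shut, grows as the front edge rises, 1.85 = leaning back against its stop. It falls shut by itself below about 1.45 and falls softly back on to the stop beyond about 1.5.
- mallet_mid (a point): bystander: loose round wooden carver's mallet standing on its head beside the chest, 72 mm across, 125 mm high; the point is on its axis 60 mm above the bench.
- cup_mid (a point): bystander: loose grey plastic cup, 68 mm across, 85 mm high, upright; the point is on its axis 40 mm above the bench.
- tin_mid (a point): bystander: loose metal tin, 72 mm across, 100 mm high, upright; the point is on its axis 50 mm above the bench.
Things that resemble listed ones, but are neither listed nor needed, are in the scene too. Leave any blue or pink look-alike of the part that bears tin_mid alone.

How it is judged:
By the outcome, as a careful person would: the job done as asked, in the order asked, and still so for the second after the job is handed in, with the robot touching nothing.
It also fails if it takes over 58 s, if anything falls off the work surface, if the arm or the gripper's body presses on something with over 40 N, if the wrist force passes 120 N, or if a joint passes its speed limit or range.

## Working session

There is one attempt and no reset: what is moved stays moved. The work goes in short steps, each a Python script; the robot and the scene stay as the last script left them, time stands still between calls to the robot, and variables do not carry over. Pictures are saved under pics/ and viewed, at most 10 in all, crops included, and the job is handed in when it is done.

```bash
mkdir -p pics; ls
cat > h.py <<'E'
import numpy as np, cv2
from rig import *
def shot(cam,fn=None):
    f=grab_frame(cam)
    if fn: cv2.imwrite('pics/'+fn,f['color'][:,:,::-1])
    return f
def world(f,uv):
    """pixels -> (cam origin, world points from depth, world ray dirs)"""
    uv=np.atleast_2d(uv).astype(float);K=f['K']
    d=np.c_[(uv[:,0]-K[0,2])/K[0,0],(uv[:,1]-K[1,2])/K[1,1]]
    s=d.copy()
    for _ in range(20): s=d/(1+f['k1']*(s**2).sum(1,keepdims=True))
    rc=np.c_[s[:,0],-s[:,1],-np.ones(len(s))]
    T=np.linalg.inv(f['camera_from_world'])
    rw=rc@T[:3,:3].T;o=T[:3,3]
    z=f['z_map'][uv[:,1].astype(int),uv[:,0].astype(int)]
    return o,o+rw*z[:,None],rw
def plane(f,uv,h):
    o,_,r=world(f,uv);return o+r*((h-o[2])/r[:,2])[:,None]
E
python3 - <<'E'
from h import *
a=shot('side','side.png');b=shot('top','top.png')
for f in(a,b):print(np.linalg.inv(f['camera_from_world']).round(2),f['k1'])
s=state();print(s['time'],s['position'],s['tool_rot'],s['ft_force'])
E
```

```text
pics
[[-0.9   0.32 -0.28  0.26]
 [-0.43 -0.69  0.59  0.6 ]
 [-0.    0.65  0.76  0.96]
 [ 0.    0.    0.    1.  ]] -0.07406731309487075
[[ 0.01  0.98 -0.2   0.39]
 [-1.    0.01  0.   -0.08]
 [ 0.    0.2   0.98  1.14]
 [ 0.    0.    0.    1.  ]] -0.129010190076302
0.1 [ 0.1832664  -0.51828239  0.23072658] [-3.09513025e+00 -5.31005018e-01  2.92125437e-05] [ 0.4763388   0.23452644 -0.72074746]
```

View pics/side.png

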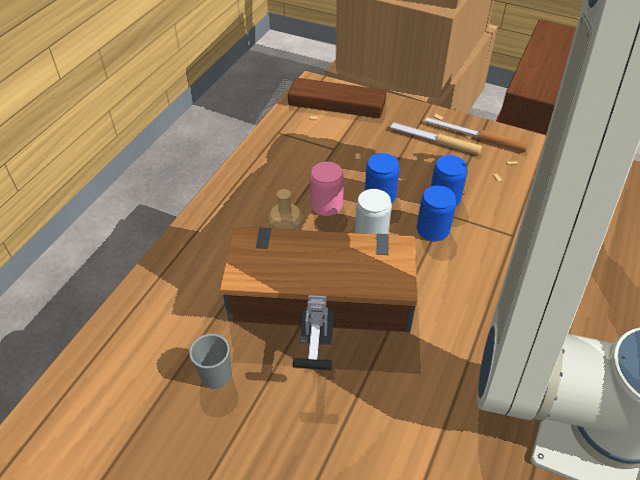

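View pics/top.png

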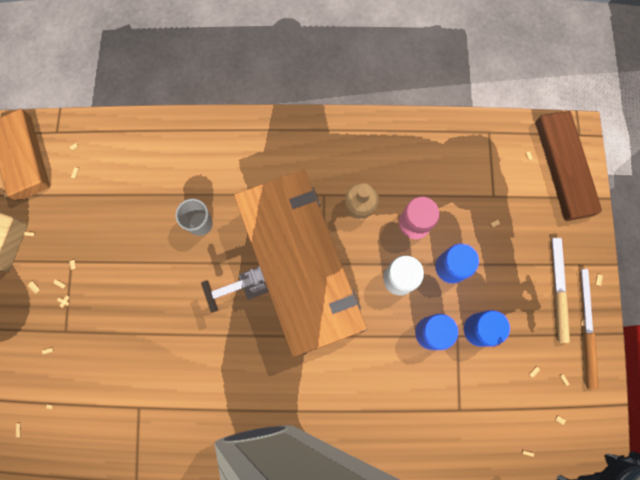

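The side view shows the lever grip at (312,364), the latch at (317,318), the cup at (211,360), the mallet at (285,210) and the tin at (374,215). In the top view the lid corners are near (236,193), (305,172), (366,330) and (297,356), and the grip bar runs from (204,284) to (214,310). The white can is the tin; the blue and pink ones are look-alikes. The mallet, tin and look-alikes stand behind the hinges and the cup is in front.

Run:
```python
from h import *
a=shot('side');b=shot('top')
vv,uu=np.mgrid[0:480,0:640];uv=np.c_[uu.ravel(),vv.ravel()]
def P(f):
    return world(f,uv)[1].reshape(480,640,3)
R={}
for n,f,roi,groi in(('top',b,(225,160,375,365),(195,275,222,318)),('side',a,(215,225,425,310),(288,355,336,372))):
    p=P(f);m=(p[...,2]>.112)&(p[...,2]<.140)
    w=np.zeros_like(m);w[roi[1]:roi[3],roi[0]:roi[2]]=1
    m=cv2.morphologyEx((m&w).astype(np.uint8),cv2.MORPH_OPEN,np.ones((9,9)))
    pts=p[m>0];r=cv2.minAreaRect((pts[:,:2]*1000).astype(np.float32))
    print(n,'lid z',np.median(pts[:,2]),r,cv2.boxPoints(r).round(0).tolist())
    g=f['color'].max(2)<60;w[:]=0;w[groi[1]:groi[3],groi[0]:groi[2]]=1
    g=g&w;ys,xs=np.nonzero(g);c=[xs.mean(),ys.mean()];R[n]=world(f,c)
    print('grip px',c,g.sum(),'depth',np.median(p[g],0),'plane',plane(f,c,.092))
    rr=cv2.minAreaRect((plane(f,np.c_[xs,ys],.095)[:,:2]*1000).astype(np.float32));print(rr)
(o1,_,r1),(o2,_,r2)=R['top'],R['side'];r1=r1[0];r2=r2[0]
s=np.linalg.lstsq(np.c_[r1,-r2],o2-o1,rcond=None)[0]
print('tri',o1+s[0]*r1,o2+s[1]*r2)
# bystanders
pt=P(b)
for n,(u,v) in dict(mallet=(361,197),cup=(192,216),tin=(404,272)).items():print(n,pt[v,u], )
```

```text
top lid z 0.1261606596505781 ((556.2334594726562, -24.356369018554688), (340.0904235839844, 176.68731689453125), 21.194129943847656) [[366.0, -3.0], [430.0, -168.0], [747.0, -45.0], [683.0, 119.0]]<stdin>:14: RuntimeWarning: Mean of empty slice.
  ret = ret.dtype.type(ret / rcount)
h.py:16: RuntimeWarning: invalid value encountered in cast
  z=f['z_map'][uv[:,1].astype(int),uv[:,0].astype(int)]
Traceback (most recent call last):
  File "h.py", line 16, in world
    z=f['z_map'][uv[:,1].astype(int),uv[:,0].astype(int)]
      ~~~~~~~~~~^^^^^^^^^^^^^^^^^^^^^^^^^^^^^^^^^^^^^^^^^
IndexError: index -9223372036854775808 is out of bounds for axis 0 with size 480
```

Run:
```python
from h import *
a=shot('side');b=shot('top')
print(b['color'][292:304:4,209],a['color'][364,300:325:8])
vv,uu=np.mgrid[0:480,0:640];uv=np.c_[uu.ravel(),vv.ravel()]
R={}
for n,f,roi,groi in(('top',b,(225,160,375,365),(195,275,222,318)),('side',a,(215,225,425,310),(288,355,336,372))):
    p=world(f,uv)[1].reshape(480,640,3);m=(p[...,2]>.115)&(p[...,2]<.140)
    w=np.zeros_like(m);w[roi[1]:roi[3],roi[0]:roi[2]]=1
    m=cv2.morphologyEx((m&w).astype(np.uint8),cv2.MORPH_OPEN,np.ones((25,25)))
    pts=p[m>0];r=cv2.minAreaRect((pts[:,:2]*1000).astype(np.float32))
    print(n,'lid z',np.median(pts[:,2]),r,cv2.boxPoints(r).round(0).tolist())
    w[:]=0;w[groi[1]:groi[3],groi[0]:groi[2]]=1
    g=(p[...,2]>.075)&(p[...,2]<.115)&w&(f['color'].max(2)<100);ys,xs=np.nonzero(g);c=[xs.mean(),ys.mean()];R[n]=world(f,c)
    print('grip px',c,g.sum(),'depth',np.median(p[g],0),'plane',plane(f,c,.096))
    print(cv2.minAreaRect((plane(f,np.c_[xs,ys],.096)[:,:2]*1000).astype(np.float32)))
    if n=='top':
        for k,(u,v) in dict(mallet=(361,197),cup=(192,216),tin=(404,272)).items():print(k,p[v,u])
(o1,_,r1),(o2,_,r2)=R['top'],R['side'];r1=r1[0];r2=r2[0]
s=np.linalg.lstsq(np.c_[r1,-r2],o2-o1,rcond=None)[0]
print('tri',o1+s[0]*r1,o2+s[1]*r2)
```

```text
[[75 64 56]
 [80 68 62]
 [77 67 59]] [[47 51 51]
 [38 48 46]
 [37 39 39]
 [45 45 45]]
top lid z 0.12616946166216203 ((544.9916381835938, -37.46302795410156), (308.10333251953125, 151.49310302734375), 20.412763595581055) [[374.0, -20.0], [427.0, -162.0], [716.0, -55.0], [663.0, 87.0]]
grip px [np.float64(209.16129032258064), np.float64(296.46774193548384)] 186 depth [0.48821219 0.14367962 0.09855057] plane [[0.48933377 0.14395841 0.096     ]]
((490.2818908691406, 143.73648071289062), (61.4621467590332, 13.04750919342041), 20.211788177490234)
mallet [ 0.69009863 -0.15595011  0.11130075]
cup [0.67544063 0.20966905 0.00629358]
tin [ 0.54023622 -0.24092786  0.09855161]
side lid z 0.12567669944723342 ((551.8989868164062, -37.11161804199219), (289.95709228515625, 121.89604187011719), 31.781532287597656) [[397.0, -62.0], [461.0, -165.0], [707.0, -13.0], [643.0, 91.0]]
grip px [np.float64(312.44533333333334), np.float64(363.86133333333333)] 375 depth [0.48874909 0.14769991 0.09754455] plane [[0.48952059 0.14734664 0.096     ]]
((489.95013427734375, 147.41238403320312), (63.98600387573242, 19.01613998413086), 21.132492065429688)
tri [0.48975787 0.14489175 0.09158328] [0.49066486 0.1451028  0.09171497]
```

```bash
cat >> h.py <<'E'
from scipy.spatial.transform import Rotation as Rn
TH=np.deg2rad(21.2)
CX=np.array([np.sin(TH),-np.cos(TH),0]);CY=np.array([np.cos(TH),np.sin(TH),0]);CZ=np.array([0,0,1.])
GRIP=np.array([.490,.1445,.0917]); O=GRIP+.2*CX; O[2]=0
def W(x,y,z): return O+CX*x+CY*y+CZ*z          # chest -> world
def rot(phi,s=1):
    """tool pitched phi below horizontal, pointing to chest +x; fingers close along chest y"""
    z=CX*np.cos(phi)-CZ*np.sin(phi);y=s*CY
    return Rn.from_matrix(np.c_[np.cross(y,z),y,z]).as_rotvec()
def lev(q,dz=-.019): return W(-.105-.095*np.cos(q),0,.092+.095*np.sin(q)+dz)
def lidpose(q,y=-.10,t=.012,s=1,p0=35,ov=.015):
    phi=np.deg2rad(p0+60*q/1.6)
    d=np.array([np.cos(phi),-np.sin(phi)]);n=np.array([-np.sin(phi),-np.cos(phi)])
    c=np.array([.065,.110])+.15*np.array([-np.cos(q),np.sin(q)])+ov*d+t*n
    return W(c[0],y,c[1]),rot(phi,s)
E
python3 - <<'E'
from h import *
print(O,W(.065,0,.11))
for s in(1,-1):
  print('lever',s)
  for q in(0,.4,.8,1.2,1.6):
    j=ik(lev(q),rot(np.pi/2,s));print(q,None if j is None else np.round(j,2))
  j=ik(lev(1.6)+[0,0,.15],rot(np.pi/2,s));print('up',None if j is None else np.round(j,2))
  for y in(-.08,-.11,.08):
   for p0 in (20,35,50):
    print('lid',s,y,p0)
    for q in(0,.5,1.0,1.6):
      j=ik(*lidpose(q,y=y,s=s,p0=p0));print(q,None if j is None else np.round(j,2))
E
```

```text
[ 0.56232491 -0.04196476  0.        ] [ 0.58583051 -0.10256581  0.11      ]
lever 1
0 [ 0.12  0.29 -0.36  0.92  0.    1.32]
0.4 [ 0.11  0.26 -0.3   1.01  0.    1.31]
0.8 [ 0.07  0.24 -0.24  1.09  0.    1.27]
1.2 [ 0.01  0.24 -0.19  1.15  0.    1.21]
1.6 [-0.06  0.25 -0.16  1.17  0.    1.14]
up [-0.06  0.21  0.18  1.54  0.    1.14]
lid 1 -0.08 20
0 [ 0.43  0.47 -0.69  0.57 -1.22  1.74]
0.5 [ 0.29  0.18 -0.58  0.71 -0.89  1.44]
1.0 [ 0.02  0.06 -0.39  0.91 -0.53  1.17]
1.6 [-0.33  0.15 -0.11  1.2  -0.13  0.86]
lid 1 -0.08 35
0 [ 0.36  0.32 -0.68  0.55 -0.96  1.55]
0.5 [ 0.17  0.11 -0.51  0.81 -0.62  1.33]
1.0 [-0.11  0.07 -0.28  1.07 -0.27  1.07]
1.6 [-0.43  0.25  0.04  1.43  0.06  0.77]
lid 1 -0.08 50
0 [ 0.25  0.22 -0.63  0.62 -0.69  1.41]
0.5 [ 0.03  0.09 -0.43  0.93 -0.35  1.21]
1.0 [-0.25  0.13 -0.17  1.24 -0.04  0.95]
1.6 [-0.52  0.37  0.17  1.65  0.22  0.65]
lid 1 -0.11 20
0 [ 0.43  0.44 -0.76  0.55 -1.22  1.76]
0.5 [ 0.28  0.13 -0.64  0.69 -0.89  1.44]
1.0 [-0.    0.   -0.45  0.89 -0.52  1.14]
1.6 [-0.37  0.1  -0.16  1.19 -0.13  0.82]
lid 1 -0.11 35
0 [ 0.36  0.29 -0.74  0.52 -
[... 2051 characters left out ...]
  0.17 -0.7   0.59 -0.69 -1.74]
0.5 [ 0.    0.04 -0.49  0.91 -0.35 -1.96]
1.0 [-0.29  0.08 -0.23  1.23 -0.03 -2.23]
1.6 [-0.56  0.33  0.12  1.64  0.21 -2.53]
lid -1 0.08 20
0 [ 0.41  0.63 -0.3   0.75 -1.22 -1.44]
0.5 [ 0.31  0.42 -0.21  0.87 -0.89 -1.66]
1.0 [ 0.12  0.33 -0.04  1.05 -0.55 -1.87]
1.6 [-0.16  0.4   0.25  1.33 -0.15 -2.11]
lid -1 0.08 35
0 [ 0.36  0.53 -0.29  0.74 -0.96 -1.59]
0.5 [ 0.23  0.37 -0.15  0.95 -0.63 -1.75]
1.0 [ 0.01  0.34  0.07  1.19 -0.29 -1.94]
1.6 [-0.26  0.49  0.4   1.54  0.07 -2.2 ]
lid -1 0.08 50
0 [ 0.28  0.45 -0.26  0.79 -0.69 -1.69]
0.5 [ 0.12  0.35 -0.07  1.05 -0.36 -1.84]
1.0 [-0.1   0.38  0.18  1.35 -0.04 -2.04]
1.6 [-0.34  0.6   0.56  1.77  0.26 -2.31]
```

Run:
```python
from h import *
R=rot(np.pi/2)
move_to(lev(0)+[0,0,.13],R)
f=shot('wrist','w1.png')
s=state();print(s['time'],s['position'],s['ft_force'],s['gripper_width'])
vv,uu=np.mgrid[0:480,0:640];p=world(f,np.c_[uu.ravel(),vv.ravel()])[1].reshape(480,640,3)
g=(f['z_map']>0)&(p[...,2]>.08)&(p[...,2]<.11)&(f['color'].max(2)<110)&(np.hypot(*(p[...,:2]-GRIP[:2]).transpose(2,0,1))<.05)
ys,xs=np.nonzero(g);print(g.sum(),xs.mean(),ys.mean())
P=plane(f,np.c_[xs,ys],.097)[:,:2];print(cv2.minAreaRect((P*1000).astype(np.float32)),p[g].mean(0),np.percentile(p[g][:,2],[5,95]))
```

```text
2.9333 [0.49028195 0.14380765 0.20298498] [-0.29921187 -0.22602126  0.19630391] 0.08590315347176977
2317 322.41389728096675 237.9935261113509
((491.1800537109375, 145.09861755371094), (63.56052017211914, 14.2350435256958), 21.10634994506836) [0.49095838 0.14548948 0.0985359 ] [0.09425236 0.10079665]
```

View pics/w1.png

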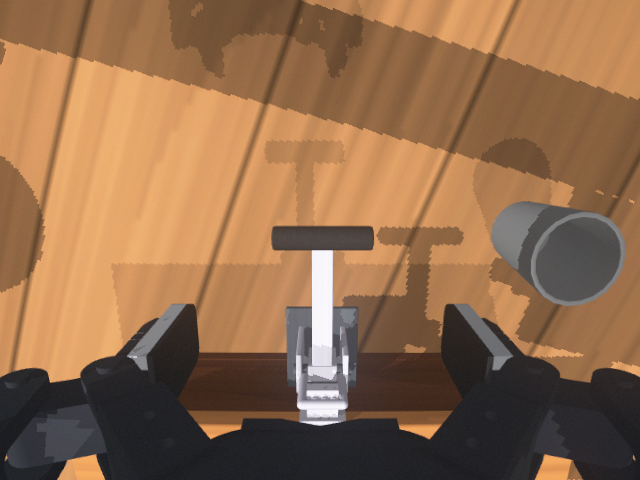

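The wrist view shows the grip bar at (322,238) with the latch at (321,345) behind it and the cup well clear at (560,255). This agrees with the earlier fix to about 1 mm. I'll grasp the bar by its ends so it can turn in the pads, and carry it over its arc.

```bash
sed -i 's/^GRIP=.*; O=/GRIP=np.array([.4908,.1448,.0917]); O=/' h.py
python3 - <<'E'
from h import *
def rep(t):
    s=state();print(t,round(s['time'],2),s['position'].round(3) if hasattr(s['position'],'round') else s['position'],np.round(s['ft_force'],1),round(s['gripper_width'],4),np.round(s['finger_force'],1))
D=-.026
print(move_linear(lev(0,D),max_speed=.12,stop_force=15));rep('down')
command_gripper(.055,60);rep('grip')
if .058<state()['gripper_width']<.07:
    for q in np.linspace(.2,1.6,8):
        move_linear(lev(q,D),max_speed=.08);rep(q)
    shot('side','s2.png')
E
```

```text
False
down 4.22 [0.491 0.145 0.067] [ 0.5  0.2 -0.4] 0.0854 0.0
grip 4.57 [0.492 0.145 0.067] [-0.4  1.4  5.6] 0.0628 64.1
0.2 4.95 [0.492 0.143 0.085] [  6.4   3.3 -11.1] 0.0624 69.5
0.4 5.33 [0.494 0.138 0.103] [ 6.2  3.  -5.4] 0.0627 68.6
0.6000000000000001 5.72 [0.498 0.129 0.12 ] [5.6 1.  0.6] 0.0624 68.5
0.8 6.1 [0.502 0.118 0.134] [ 5.1 -0.9  3.9] 0.0624 68.7
1.0 6.48 [0.507 0.104 0.146] [ 6.6 -1.2  4.1] 0.0625 68.8
1.2 6.87 [0.513 0.088 0.155] [ 5.6 -1.9  3. ] 0.0628 68.7
1.4000000000000001 7.25 [0.52  0.072 0.159] [6.2 1.2 2.6] 0.0624 68.0
1.6 7.63 [0.526 0.054 0.161] [5.1 3.1 2.5] 0.0625 66.5
```

```bash
python3 - <<'E'
from h import *
def rep(t):
    s=state();print(t,round(s['time'],2),np.round(s['position'],3),np.round(s['ft_force'],1),round(s['gripper_width'],4))
command_gripper(.085);rep('open')
R=rot(np.pi/2)
move_linear(lev(1.6,.09),max_speed=.15)
shot('side','s2.png')
p,r=lidpose(0,y=-.11,t=.028)
pre=p-.09*CX
move_to(W(-.20,-.11,.26),R)
command_gripper(0.0)
move_to(pre+[0,0,.06],r)
move_linear(pre,max_speed=.12)
print(move_linear(p,max_speed=.08,stop_force=6));rep('in')
shot('side','s3.png')
E
python3 -c "
import cv2,numpy as np
a=cv2.imread('pics/s2.png');b=cv2.imread('pics/s3.png')
cv2.imwrite('pics/c1.png',np.hstack([cv2.resize(i[200:400,190:440],None,fx=1.6,fy=1.6) for i in(a,b)]))"
```

```text
open 8.04 [0.526 0.054 0.161] [0.2 0.8 0.9] 0.0849
False
in 13.23 [0.428 0.002 0.078] [-0.1  1.5 -0.5] 0.0001
```

View pics/c1.png

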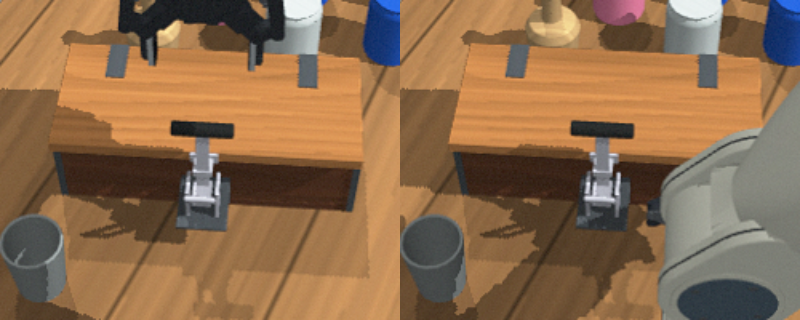

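Left crop: with the gripper clear, the lever stands up by itself, its bar at (202,130). Right crop: the hand is under the lip on the robot side, clear of the latch, and the cup hasn't moved. Next I lift the lid.

```bash
python3 - <<'E'
from h import *
def rep(t):
    s=state();print(t,round(s['time'],2),np.round(s['position'],3),np.round(s['ft_force'],1))
p,r=lidpose(0,y=-.11,t=.012);move_linear(p,r,max_speed=.04,stop_force=12);rep('touch')
for q in np.arange(.1,.61,.1):
    p,r=lidpose(q,y=-.11);hit=move_linear(p,r,max_speed=.06,stop_force=15);rep(round(q,2))
    if hit:print('STOP');break
shot('top','t4.png')
f=shot('side','s4.png')
E
python3 -c "
import cv2,numpy as np
a=cv2.imread('pics/s4.png');b=cv2.imread('pics/t4.png')
cv2.imwrite('pics/c2.png',np.hstack([a[150:400,190:490],b[150:400,150:450]]))"
```

```text
touch 13.83 [ 0.432 -0.007  0.092] [ 0.6  0.6 -0.3]
0.1 14.22 [ 0.431 -0.007  0.106] [-1.9  5.3 -3.4]
0.2 14.62 [ 0.432 -0.008  0.12 ] [-2.1  7.  -1.1]
0.3 15.01 [ 0.433 -0.01   0.135] [-2.   6.8 -1.9]
0.4 15.4 [ 0.434 -0.014  0.149] [-1.3  6.8 -0.8]
0.5 15.79 [ 0.436 -0.019  0.162] [ 0.1  5.2 -0.3]
0.6 16.18 [ 0.439 -0.025  0.175] [ 0.3  5.3 -0.4]
```

View pics/c2.png

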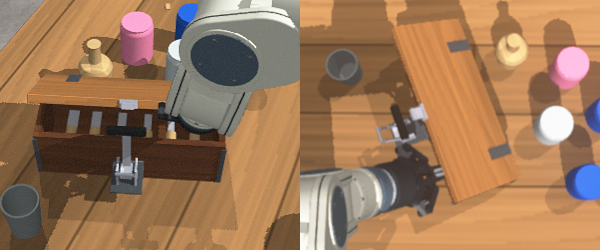

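The lid is rising on the finger (front edge at (110,100) in the left crop), the lever is still upright, and the cup, mallet and tin haven't moved. I'll carry on slowly.

```bash
python3 - <<'E'
from h import *
def rep(t):
    s=state();print(t,round(s['time'],2),np.round(s['position'],3),np.round(s['ft_force'],1))
for q in np.arange(.7,1.86,.1):
    p,r=lidpose(q,y=-.11);hit=move_linear(p,r,max_speed=.06 if q<1.25 else .03,stop_force=15);rep(round(q,2))
    if hit:print('STOP');break
f=shot('side','s5.png');b=shot('top','t5.png')
E
python3 -c "
import cv2,numpy as np
a=cv2.imread('pics/s5.png');b=cv2.imread('pics/t5.png')
cv2.imwrite('pics/c3.png',np.hstack([a[100:400,190:490],b[100:400,150:450]]))"
```

```text
0.7 16.68 [ 0.441 -0.032  0.187] [-0.1  4.1 -0.3]
0.8 17.07 [ 0.445 -0.04   0.199] [-0.2  3.9  0.4]
0.9 17.46 [ 0.448 -0.05   0.209] [0.6 1.9 0. ]
1.0 17.85 [ 0.452 -0.06   0.218] [0.6 2.3 0.5]
1.1 18.24 [ 0.456 -0.071  0.226] [0.4 2.4 0.4]
1.2 18.62 [ 0.461 -0.083  0.233] [ 0.6  1.7 -0.1]
1.3 19.25 [ 0.466 -0.095  0.238] [ 0.1 -0.2 -0.6]
1.4 19.88 [ 0.471 -0.108  0.242] [-0.6  1.1 -1.1]
1.5 20.5 [ 0.476 -0.121  0.245] [0.6 0.9 0.3]
1.6 21.12 [ 0.481 -0.134  0.246] [-0.2 -0.5 -0. ]
1.7 21.73 [ 0.486 -0.147  0.245] [-0.4  0.7  0.1]
1.8 22.35 [ 0.491 -0.16   0.244] [-0.2  0.1 -0.1]
```

View pics/c3.png

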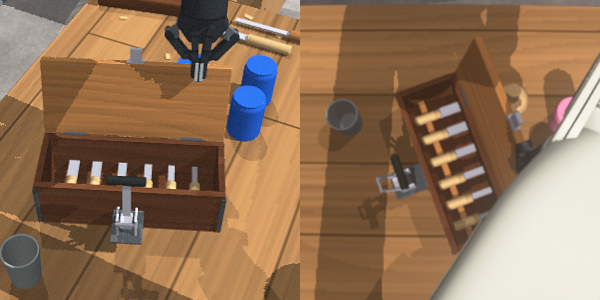

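The lid is leaning back past upright, and the finger is at its front face near (200,75) with no load. I'll back off and check everything.

```bash
python3 - <<'E'
from h import *
p=np.array(state()['position'])
move_linear(p-.06*CX+[0,0,.05],max_speed=.1)
move_linear(p-.10*CX+[0,0,.12]-.10*CY,max_speed=.15)
move_joints([-1.3]+list(state()['joint_positions'][1:])) if False else None
pause(1)
shot('side','s6.png');b=shot('top','t6.png');print(state()['time'],state()['ft_force'])
E
python3 -c "
import cv2,numpy as np
a=cv2.imread('pics/s6.png');b=cv2.imread('pics/t6.png')
cv2.imwrite('pics/c4.png',np.hstack([a[100:400,190:490],b[100:400,150:450]]))"
```

```text
25.4917 [-0.78506628 -0.30432284 -0.45162419]
```

View pics/c4.png

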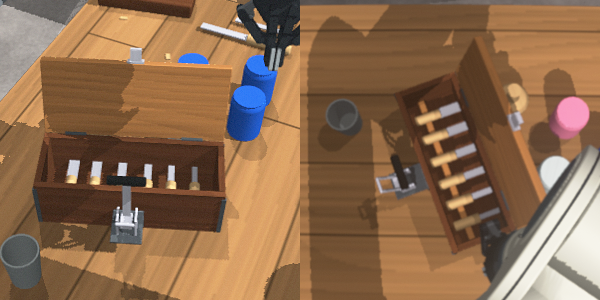

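The lid leans on its stop with the robot clear, and the lever stands upright at (127,182). The cup at (20,260), and the mallet and tin in the top crop at (515,97) and (556,170), are all upright where they were.

```bash
python3 -c "
from rig import *
print(sign_off())"
```

```text
the job is handed in; nothing more can be done
None
```

The chest is open: the latch lever stands upright by itself, the lid rests back on its stop without slamming, and the mallet, cup and tin look undisturbed in the last pictures; handed in at about 25 s.

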